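# Dispense wooden balls with the lever and ease the lid shut

## Task

Press the ball dispenser's lever paddle right down to its stop so that its lid lifts, and keep it down until all three wooden balls have rolled out into the catch tray. Then let the lever come up slowly under your fingertips, all the way, so that the lid closes fully without slamming, and move clear. Work only by pressing the lever: do not touch the lid or the balls, pick nothing up, and leave the other things on the bench where they are.

Things in the scene. Friction and masses are not known exactly. Their poses are not given: they have to be found in the camera images.
- dispenser: Ball dispenser screwed to the bench: base 360 x 125 x 12 mm; open-topped plywood chute 60 mm wide, top 125 mm up, sloping to the front; steel catch tray before its mouth. Origin on the bench near the base's middle; tray at -x, lever on the +y side, z up. Lid axle at x -27, lever axle at x +36, both 122 mm up, along y, joined by gears on the +y wall (larger one 93 mm across, top 170 mm up).
- paddle (a point): Centre of the upper face of the black paddle (38 mm in x, 46 in y, 6 thick) on the lever's end, 100 mm to the +y side of the chute's middle. At rest about 175 mm above the bench, front edge tilted up 0.25 rad; fully pressed it has sunk about 76 mm and tilts 0.25 rad the other way, moving at most 8 mm forward or back. Nothing under it. Moves with the lever; axes parallel to the dispenser's at rest.
- lever (a joint): Lever angle, rad: 0 at rest (up), 0.5 pressed fully down against its stop. A spring pushes it back up with about 3 N at the paddle at rest and 5 N fully down, so let go it flies up and slams the lid.
- lid (a joint): Lid angle, rad: 0 shut (hanging upright over the chute's mouth), 1.4 fully raised (almost level, pointing to the front). Geared to the lever: lid = 2.8 x lever.
- lid_edge (a point): Middle of the lower edge of the lid, a plain steel plate 66 mm wide, 60 mm high, 3 mm thick, hinged along its top edge.
- tray_middle (a point): Middle of the catch tray's inner floor, 16 mm above the bench. The tray is 162 mm (x) by 110 mm (y) outside with 4 mm walls, its rim 57 mm above the bench; it is part of the dispenser.
- ball1_center (a point): Centre of a wooden ball, 36 mm in diameter, first in the row behind the lid; once the lid is raised the balls roll out by themselves into the tray, in about one second.
- ball2_center (a point): Centre of a wooden ball, 36 mm in diameter, second in the row behind the lid; once the lid is raised the balls roll out by themselves into the tray, in about one second.
- ball3_center (a point): Centre of a wooden ball, 36 mm in diameter, third in the row behind the lid; once the lid is raised the balls roll out by themselves into the tray, in about one second.
- glue_bottle: Bystander: white bottle, 60 mm across, 170 mm tall; origin at its underside. To be left alone.
- screw_jar: Bystander: grey jar with steel cap, 64 mm across, 85 mm tall; origin at its underside. To be left alone.
- offcut: Bystander: dark wooden block 85 x 45 x 35 mm; origin at the middle of its underside. To be left alone.
- tape_measure: Bystander: grey tape measure 65 x 35 x 62 mm; origin at the middle of its underside. To be left alone.
- screwdriver: Bystander: screwdriver about 190 mm long, lying along its x axis. To be left alone.
- hammer: Bystander: claw hammer lying along its x axis, handle to -x, about 300 mm long. To be left alone.
- mug: Bystander: white mug, 76 mm across, 95 mm tall; origin at its underside. To be left alone.

How it is judged:
By the outcome, as a careful person would: the job done as asked, in the order asked, and still so for the second after the job is handed in, with the robot touching nothing.
It also fails if it takes over 38 s, if anything falls off the work surface, if the arm or the gripper's body presses on something with over 40 N, if the wrist force passes 120 N, or if a joint passes its speed limit or range.

## Robot

A 6-joint arm with a two-finger parallel gripper is mounted at the origin on the work surface. World frame = base frame: x ahead of the robot, y to its left, z up, the work surface at z = 0. Lengths are in mm, angles in rad, forces in N, time in s.
With the tool pointing down it reaches from about 275 to 1000 mm from the base axis. Payload 8.4 kg.
Tool frame: the origin (TCP) lies where the fingers leave the gripper's body, on its centre line; the fingertips stand 73 mm ahead of it and the grasp point (between the pads) lies 54 mm ahead of it (grip_point_offset is the distance from the TCP to the grasp point, in mm); z points along the fingers, y is the direction in which the jaws open and shut (so a half turn about z gives the same grasp; the last joint's range is limited). The gripper opens to 85 mm and grips with 20 to 120 N. Pads are 22 mm wide; open, the fingers measure 114 mm over their backs; the gripper's body (76 mm by 85 mm) begins 54 mm behind the grasp point. The pads swing forward as they close: fully open they stand 13 mm farther back than shut.
Start: joints at [-1.272, 0.353, 1.633, -0, 1.155, -0.002], TCP at [185.176, -596.941, 303.881] pointing down, gripper open.
Joint ranges: [-2.63, 2.63], [-0.92, 2.1], [0.06, 2.66], [-1.3, 4.44], [0, 2.69], [-3.02, 3.02]. Speed limits (rad/s): [2.22, 2.22, 2.79, 3.14, 3.14, 3.14].

## Interface

Orientations are given as [roll, pitch, yaw] about the fixed x, y, z axes, in that order (R = Rz(yaw) Ry(pitch) Rx(roll)).
In Python, from rig import sense, grab_frame, sign_off, grip_point_offset gives the robot as it stands. The module is installed in compiled form; this text tells all that it offers.
- The arm moves only by the tool drive_tool, never from a script. Its argument "targets" is one flat list of numbers, 7 for each row, row after row: the shift along the tool's x, y, z in m, then the turn, a rotation vector about the tool's x, y, z in rad, then the opening, from 0 (shut) to 1 (fully open). In form: [tx, ty, tz, wx, wy, wz, grip, tx, ty, tz, wx, wy, wz, grip, ...]. A call has 1 to 12 rows; each row is the pose to reach, as a shift and turn from the pose commanded when the call began, along the tool's axes at that moment; what a row does not reach only later rows make up. A row lasts 1/12 s, in which the tool goes at most 41.7 mm and 7.16 degrees, less where a joint would pass 70% of its speed; a pose out of reach is approached as far as the arm can. A call with a gripper value outside its range is refused whole. The fingers move at their own pace and stop on an object; "force" is the grip in N (left out, the last holds). Time passes only in rows, so rows that repeat a pose let the fingers close. It gives the time, the measured TCP pose, the force and the opening at its end, in the units of the state.
- sense(): the state, without advancing time (a new reading comes with each control period).
- grab_frame(name): name is "side" or "top"; returns a dict with "color" (480x640x3 uint8, blue, green, red), "vertical_fov" (degrees; the focal length in pixels is half the picture's height over the tangent of half this angle, whatever the lens; pixels are square), "cx", "cy" (the principal point, pixels), "world_from_camera" (4x4, takes a point from camera to world coordinates). Camera axes: x right, y down, z forward; pixel columns grow to the right and rows downward; lengths in mm; the calibration is good to about 2 mm. A picture is of the moment at which its call begins. There is no depth.
- sign_off(): hands the job in, once; it reports no verdict.
The state is a dict: "clock": time; "qpos": joint angles; "qvel": joint speeds; "joint_efforts": joint torques, N m; "eef_pos": TCP position; "tcp_rot": TCP orientation; "contact_force": force on the tool from outside, world axes, zero at the start; "wrist_torque": the same for the moment, N m; "opening": opening from 0.0 (shut) to 1.0 (fully open).
Only numpy, scipy, OpenCV 4.12 (cv2) and the standard library are available. Lean on these libraries where they do the work, as an engineer would, in place of code of your own. Each camera call takes 0.05 s, during which the arm holds its last target. There are 200 camera calls.

## Working session

There is one attempt and no reset: what is moved stays moved. The work goes in short steps, Python scripts to look and compute and a tool call to move; the robot and the scene stay as the last step left them, time stands still between calls to the robot, and variables do not carry over. Pictures are saved under pics/ and viewed, about 8 in all and at most 12, crops included, and the job is handed in when it is done.

Besides the shell and the picture viewer there is one more tool, called after ">>>" as name(argument=value, ...), one argument or row to a line, values as JSON. drive_tool: Moves the arm, as the interface text tells. Its arguments: {"type":"object","properties":{"targets":{"type":"array"},"force":{"type":"number"}},"required":["targets"]}

```bash
mkdir -p pics
cat > h.py <<'E'
import numpy as np,cv2
from rig import sense,grab_frame,sign_off,grip_point_offset
def snap(n,f):
    d=grab_frame(n);cv2.imwrite('pics/'+f+'.png',d['color']);np.savez('pics/'+f,**{k:d[k] for k in('vertical_fov','cx','cy','world_from_camera')},color=d['color']);return d
def ray(f,u,v):
    d=np.load('pics/'+f+'.npz');F=240/np.tan(np.radians(d['vertical_fov'])/2);T=d['world_from_camera']
    r=T[:3,:3]@np.array([(u-d['cx'])/F,(v-d['cy'])/F,1]);return T[:3,3],r/np.linalg.norm(r)
def proj(f,p):
    d=np.load('pics/'+f+'.npz');F=240/np.tan(np.radians(d['vertical_fov'])/2);T=d['world_from_camera']
    q=T[:3,:3].T@(np.array(p)-T[:3,3]);return q[0]/q[2]*F+d['cx'],q[1]/q[2]*F+d['cy']
def atz(f,u,v,z):
    o,r=ray(f,u,v);return o+r*(z-o[2])/r[2]
def tri(f1,a,f2,b):
    o1,r1=ray(f1,*a);o2,r2=ray(f2,*b);s=np.linalg.lstsq(np.c_[r1,-r2],o2-o1,rcond=None)[0]
    p,q=o1+s[0]*r1,o2+s[1]*r2;return (p+q)/2,np.linalg.norm(p-q)
E
python3 - <<'E'
from h import *
for n in('side','top'):
    d=snap(n,n+'0');print(n,d['vertical_fov'],d['world_from_camera'].round(2).tolist())
print(sense(),grip_point_offset)
E
```

```text
side 57.44544252069851 [[-1.0, -0.06, 0.05, 510.79], [-0.07, 0.64, -0.76, 739.24], [0.01, -0.76, -0.65, 796.49], [0.0, 0.0, 0.0, 1.0]]
top 47.02801199156188 [[-0.02, -1.0, 0.08, 438.88], [-1.0, 0.02, -0.01, -70.93], [0.01, -0.08, -1.0, 1844.32], [0.0, 0.0, 0.0, 1.0]]
{'clock': 0.1, 'qpos': array([-1.27241747e+00,  3.53579281e-01,  1.63408419e+00,  1.97209238e-05,
        1.15521149e+00, -2.36491959e-03]), 'qvel': array([ 4.46283932e-05,  2.77660179e-04, -2.23345768e-03,  1.92021749e-03,
       -1.05735942e-03,  4.49679645e-04]), 'joint_efforts': array([-7.42988977e-04, -6.06359339e+01, -3.42818534e+01, -8.24012022e-05,
        3.98385964e-03,  1.24586199e-05]), 'eef_pos': array([ 185.06603689, -596.6025456 ,  303.22600191]), 'tcp_rot': array([-3.14031038e+00, -2.10645795e-05,  3.00735787e-01]), 'contact_force': array([ 0.05479745,  0.38310663, -0.35224037]), 'wrist_torque': array([-0.04729166,  0.01614145,  0.01618841]), 'opening': 1.0015941185123571} 53.900000000000006
```

View pics/side0.png

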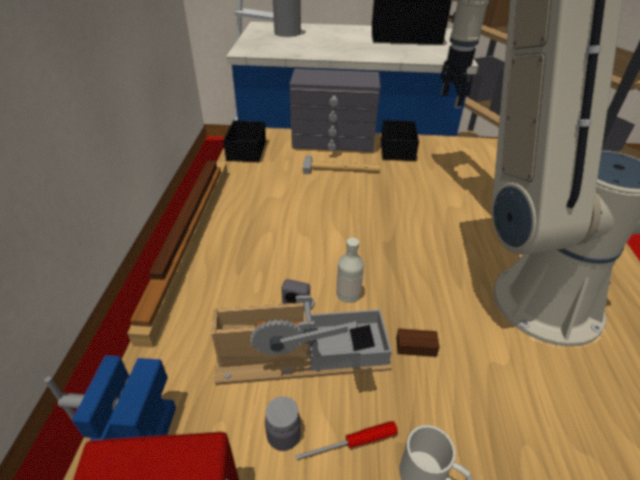

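View pics/top0.png

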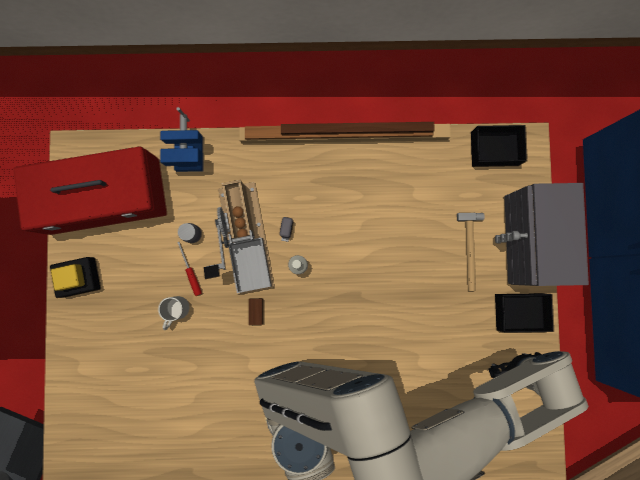

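Both views show the dispenser. The paddle is at about (362,338) in side and (211,271) in top. The bottle, screwdriver, jar and mug are nearby. I'll enlarge the area.

Run:
```python
from h import *
a=cv2.imread('pics/side0.png')[290:390,205:405];b=cv2.imread('pics/top0.png')[170:300,190:290]
a=cv2.resize(a,None,fx=4,fy=4,interpolation=cv2.INTER_CUBIC);b=cv2.resize(b,None,fx=4,fy=4,interpolation=cv2.INTER_CUBIC)
cv2.imwrite('pics/a.png',a);cv2.imwrite('pics/b.png',b)
```

```text
(no output)
```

View pics/a.png

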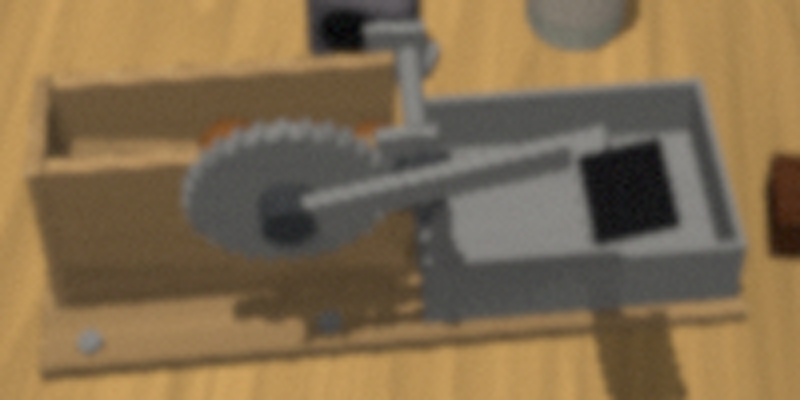

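View pics/b.png

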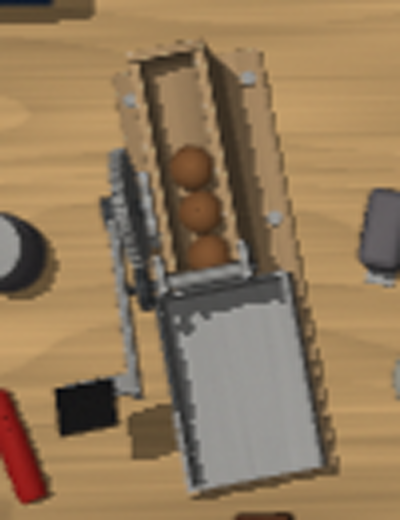

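Crop a gives paddle corners (581,155), (658,140), (677,225), (597,243). Crop b gives (55,387), (112,378), (119,427), (62,436). The three balls sit behind the shut lid.

Run:
```python
from h import *
A=np.array([(581,155),(658,140),(677,225),(597,243)])/4-.375+[205,290]
B=np.array([(55,387),(112,378),(119,427),(62,436)])/4-.375+[190,170]
c,e=tri('side0',A.mean(0),'top0',B.mean(0));print('paddle',c,e)
# side order: img (left-up, right-up, right-low, left-low); side right=-x, down=+y
S=[A[0],A[3],A[2],A[1]] # far/-y... ; 
for a,b in [(A[0],B[1]),(A[1],B[2]),(A[2],B[3]),(A[3],B[0])]: print(tri('side0',a,'top0',b))
# chute top edges in top: left wall outer (128,65)->(160,285)
for p,z in [((128,65),125),((160,285),125),((290,275),57),((327,465),57),((165,320),57),((192,492),57)]:
    print(p,atz('top0',p[0]/4-.375+190,p[1]/4-.375+170,z))
for n,(u,v,z) in dict(jar=(190,233,85),mug=(172,309,95),sdtip=(181,245,10),sdend=(197,294,15),bottle=(298,265,170),off=(257,311,35)).items(): print(n,atz('top0',u,v,z))
```

```text
paddle [459.0119705  265.15454819 168.09733227] 2.2742088538389833
(array([480.25145837, 246.49185053, 166.90181478]), np.float64(1.4908235004409627))
(array([444.75469393, 240.0136733 , 172.62343341]), np.float64(4.823518020055991))
(array([437.98489785, 283.39479628, 170.78647912]), np.float64(3.330126282095971))
(array([473.38377912, 290.32435373, 164.03927204]), np.float64(0.22605170488997559))
(128, 65) [725.9481278  241.35231384 125.        ]
(160, 285) [552.31605719 216.92957978 125.        ]
(290, 275) [563.14866987 122.95245824  57.        ]
(327, 465) [409.15042685  94.4556322   57.        ]
(165, 320) [528.33846827 224.38404341  57.        ]
(192, 492) [389.40753729 203.2524138   57.        ]
jar [582.2958725  349.91893227  85.        ]
mug [342.89261921 403.62109589  95.        ]
sdtip [548.89689359 397.66344132  10.        ]
sdend [386.08586835 343.34912569  15.        ]
bottle [472.59972977   2.77372495 170.        ]
off [328.24682112 143.99616166  35.        ]
```

>>> drive_tool(
  targets=[0.01,-0.015,0,0,0,0,0,0.03,-0.045,0,0,0,0,0,0.053,-0.076,0,0,0,0,0,0.076,-0.109,0,0,0,0,0,0.099,-0.142,0,0,0,0,0,0.122,-0.175,0,0,0,0,0,0.145,-0.208,0,0,0,0,0,0.168,-0.241,0,0,0,0,0,0.191,-0.274,0,0,0,0,0,0.214,-0.307,0,0,0,0,0,0.234,-0.335,0,0,0,0,0,0.245,-0.351,0,0,0,0,0],
  force=40,
)

```text
clock: 1.1
eef_pos: [315.1, -186.2, 303.7]
tcp_rot: [-3.141, -0.0, 0.302]
contact_force: [-0.4, -0.3, -0.4]
opening: 0.0
```

>>> drive_tool(
  targets=[0.01,-0.015,0,0,0,0.02,0,0.03,-0.045,0,0,0,0.04,0,0.053,-0.076,0,0,0,0.06,0,0.076,-0.109,0,0,0,0.08,0,0.099,-0.142,0,0,0,0.1,0,0.122,-0.175,0,0,0,0.12,0,0.145,-0.208,0,0,0,0.13,0,0.168,-0.241,0,0,0,0.13,0,0.191,-0.274,0,0,0,0.13,0,0.214,-0.307,0,0,0,0.13,0,0.234,-0.335,0,0,0,0.13,0,0.245,-0.351,0,0,0,0.13,0],
)

```text
clock: 2.1
eef_pos: [445.9, 222.2, 303.7]
tcp_rot: [-3.141, -0.001, 0.173]
contact_force: [0.7, 0.0, 0.1]
opening: -0.0
```

>>> drive_tool(
  targets=[0.007,-0.013,0,0,0,0,0,0.014,-0.026,0.005,0,0,0,0,0.02,-0.036,0.015,0,0,0,0,0.02,-0.04,0.025,0,0,0,0,0.02,-0.04,0.03,0,0,0,0,0.02,-0.04,0.03,0,0,0,0],
)

```text
clock: 2.6
eef_pos: [457.0, 260.4, 272.1]
tcp_rot: [3.14, 0.003, 0.171]
contact_force: [0.4, -0.6, -0.4]
opening: -0.003
```

Run:
```python
from h import *
snap('side','s1');snap('top','t1');s=sense();print(s['clock'],s['eef_pos'],s['contact_force'])
a=cv2.resize(cv2.imread('pics/s1.png')[200:400,250:450],None,fx=3,fy=3,interpolation=cv2.INTER_CUBIC)
cv2.imwrite('pics/c.png',a)
e=s['eef_pos'];print(proj('s1',e-[0,0,73]),proj('s1',[459,265,170]))
```

```text
2.7 [457.74460883 260.61116505 273.63909441] [ 0.3030988  -0.84798811 -0.18280271]
(np.float64(364.56534523787616), np.float64(323.5733325510775)) (np.float64(362.4296188493732), np.float64(336.66270053289725))
```

View pics/c.png

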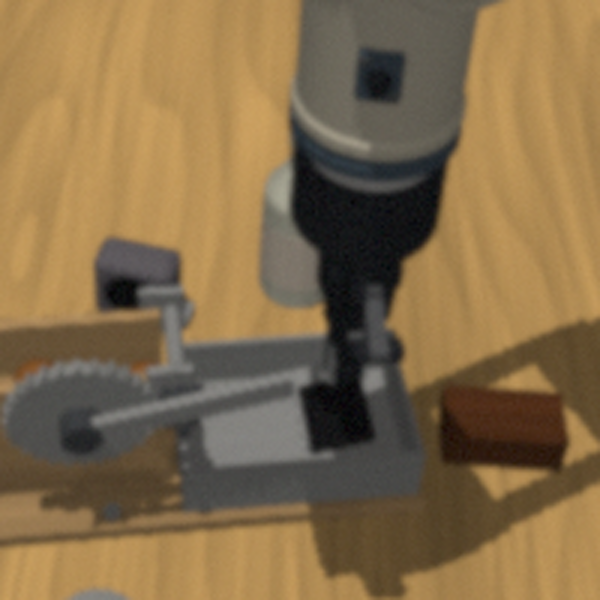

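>>> drive_tool(
  targets=[0,-0.004,0.005,0,0,0,0,0,-0.004,0.01,0,0,0,0,0,-0.004,0.014,0,0,0,0,0,-0.004,0.018,0,0,0,0,0,-0.004,0.021,0,0,0,0,0,-0.004,0.024,0,0,0,0,0,-0.004,0.027,0,0,0,0,0,-0.004,0.03,0,0,0,0,0,-0.004,0.03,0,0,0,0],
)

```text
clock: 3.45
eef_pos: [457.3, 265.5, 243.4]
tcp_rot: [3.142, 0.0, 0.171]
contact_force: [-0.5, 0.1, 2.3]
opening: 0.003
```

>>> drive_tool(
  targets=[0,0,0.004,0,0,0,0,0,0,0.01,0,0,0,0,0,0,0.016,0,0,0,0,0,0,0.022,0,0,0,0,0,0,0.028,0,0,0,0,0,0,0.034,0,0,0,0,0,0,0.04,0,0,0,0,0,0,0.046,0,0,0,0,0,0,0.052,0,0,0,0,0,0,0.057,0,0,0,0,0,0,0.06,0,0,0,0,0,0,0.06,0,0,0,0],
)

```text
clock: 4.45
eef_pos: [457.4, 265.4, 183.3]
tcp_rot: [3.141, 0.0, 0.171]
contact_force: [-3.0, -1.0, 2.9]
opening: -0.005
```

>>> drive_tool(
  targets=[0,0,0.002,0,0,0,0,0,0,0.004,0,0,0,0,0,0,0.006,0,0,0,0,0,0,0.007,0,0,0,0,0,0,0.008,0,0,0,0,0,0,0.008,0,0,0,0],
)

```text
clock: 4.95
eef_pos: [457.9, 265.6, 176.0]
tcp_rot: [-3.141, -0.001, 0.171]
contact_force: [0.3, -2.3, 4.6]
opening: 0.001
```

>>> drive_tool(
  targets=[0,0,0.001,0,0,0,0,0,0,0.002,0,0,0,0,0,0,0.003,0,0,0,0,0,0,0.003,0,0,0,0],
)

```text
clock: 5.28
eef_pos: [458.1, 265.7, 173.7]
tcp_rot: [-3.141, -0.002, 0.171]
contact_force: [0.0, -3.3, 11.5]
opening: -0.004
```

>>> drive_tool(
  targets=[0,0,0.001,0,0,0,0,0,0,0.001,0,0,0,0,0,0,0.001,0,0,0,0,0,0,0.001,0,0,0,0,0,0,0.001,0,0,0,0,0,0,0.001,0,0,0,0,0,0,0.001,0,0,0,0,0,0,0.001,0,0,0,0,0,0,0.001,0,0,0,0,0,0,0.001,0,0,0,0,0,0,0.001,0,0,0,0,0,0,0.001,0,0,0,0],
)

```text
clock: 6.28
eef_pos: [458.2, 265.7, 173.4]
tcp_rot: [-3.141, -0.002, 0.171]
contact_force: [-3.3, -4.8, 21.2]
opening: -0.003
```

Run:
```python
from h import *
snap('side','s2');snap('top','t2');s=sense();print(s['clock'],s['eef_pos'],s['contact_force'])
a=cv2.resize(cv2.imread('pics/s2.png')[270:400,200:400],None,fx=3,fy=3,interpolation=cv2.INTER_CUBIC)
b=cv2.resize(cv2.imread('pics/t2.png')[170:300,200:290],None,fx=2,fy=3,interpolation=cv2.INTER_CUBIC)
cv2.imwrite('pics/d.png',np.hstack([a,b]))
```

```text
6.3833 [458.16932844 265.69055944 173.41631055] [-2.14982378 -5.01127487 21.49329153]
```

View pics/d.png

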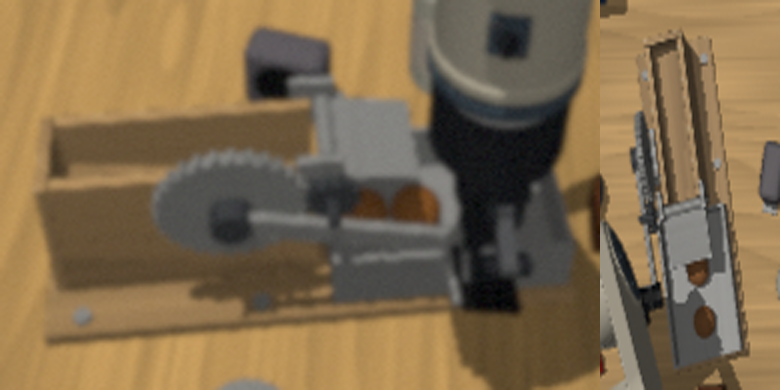

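Run:
```python
from h import *
for p in [(323.3,338.3),(338.3,338.3)]: print(atz('s2',*p,34), 'z60',atz('s2',*p,60))
for p in [(248.5,260.7),(252.5,276.7)]: print(atz('t2',*p,34))
print('tray y,x bounds see earlier')
a=cv2.resize(cv2.imread('pics/s2.png')[310:360,290:370],None,fx=8,fy=8,interpolation=cv2.INTER_CUBIC)
cv2.imwrite('pics/e.png',a)
```

```text
[530.29763147 173.03604217  34.        ] z60 [529.6323104  192.34269538  60.        ]
[498.69249302 170.44955916  34.        ] z60 [499.10486482 189.84440798  60.        ]
[492.19621986 170.66616822  34.        ]
[439.70900975 157.94796079  34.        ]
tray y,x bounds see earlier
```

View pics/e.png

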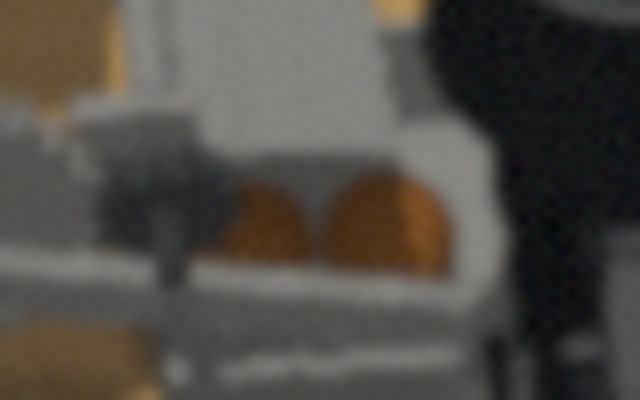

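Side view (z = 34 plane) puts balls at x≈530 and 497, and the top view puts them at x≈492 and 440. So all three are in the tray: one under the raised lid, one common to both views, one hidden by the gripper in the side view. The chute is empty. Next is the slow release.

>>> drive_tool(
  targets=[0,0,0,0,0,0,0,0,0,0,0,0,0,0,0,0,0,0,0,0,0,0,0,-0.001,0,0,0,0,0,0,-0.002,0,0,0,0,0,0,-0.003,0,0,0,0,0,0,-0.0045,0,0,0,0,0,0,-0.006,0,0,0,0,0,0,-0.0075,0,0,0,0,0,0,-0.009,0,0,0,0,0,0,-0.0105,0,0,0,0,0,0,-0.012,0,0,0,0],
)

```text
clock: 7.38
eef_pos: [457.2, 265.5, 183.9]
tcp_rot: [3.142, 0.001, 0.171]
contact_force: [0.4, -1.5, 3.1]
opening: -0.002
```

>>> drive_tool(
  targets=[0,0,-0.0015,0,0,0,0,0,0,-0.003,0,0,0,0,0,0,-0.0045,0,0,0,0,0,0,-0.006,0,0,0,0,0,0,-0.0075,0,0,0,0,0,0,-0.009,0,0,0,0,0,0,-0.0105,0,0,0,0,0,0,-0.012,0,0,0,0,0,0,-0.0135,0,0,0,0,0,0,-0.015,0,0,0,0,0,0,-0.0165,0,0,0,0,0,0,-0.018,0,0,0,0],
)

```text
clock: 8.38
eef_pos: [457.4, 265.4, 202.0]
tcp_rot: [3.142, 0.0, 0.171]
contact_force: [-3.9, -0.9, 2.7]
opening: 0.0
```

>>> drive_tool(
  targets=[0,0,-0.0015,0,0,0,0,0,0,-0.003,0,0,0,0,0,0,-0.0045,0,0,0,0,0,0,-0.006,0,0,0,0,0,0,-0.0075,0,0,0,0,0,0,-0.009,0,0,0,0,0,0,-0.0105,0,0,0,0,0,0,-0.012,0,0,0,0,0,0,-0.0135,0,0,0,0,0,0,-0.015,0,0,0,0,0,0,-0.0165,0,0,0,0,0,0,-0.018,0,0,0,0],
)

```text
clock: 9.38
eef_pos: [457.7, 265.7, 220.2]
tcp_rot: [-3.141, -0.001, 0.171]
contact_force: [2.4, 0.9, 2.5]
opening: -0.002
```

>>> drive_tool(
  targets=[0,0,-0.001,0,0,0,0,0,0,-0.002,0,0,0,0,0,0,-0.003,0,0,0,0,0,0,-0.004,0,0,0,0,0,0,-0.005,0,0,0,0,0,0,-0.006,0,0,0,0,0,0,-0.007,0,0,0,0,0,0,-0.008,0,0,0,0,0,0,-0.009,0,0,0,0,0,0,-0.01,0,0,0,0,0,0,-0.011,0,0,0,0,0,0,-0.012,0,0,0,0],
)

```text
clock: 10.38
eef_pos: [457.4, 265.4, 232.0]
tcp_rot: [3.142, 0.0, 0.171]
contact_force: [1.5, 0.1, 2.1]
opening: -0.001
```

>>> drive_tool(
  targets=[0,0,-0.0007,0,0,0,0,0,0,-0.0014,0,0,0,0,0,0,-0.0021,0,0,0,0,0,0,-0.0028,0,0,0,0,0,0,-0.0035,0,0,0,0,0,0,-0.0042,0,0,0,0,0,0,-0.0049,0,0,0,0,0,0,-0.0056,0,0,0,0,0,0,-0.0063,0,0,0,0,0,0,-0.007,0,0,0,0,0,0,-0.0077,0,0,0,0,0,0,-0.0084,0,0,0,0],
)

```text
clock: 11.38
eef_pos: [457.4, 265.5, 240.3]
tcp_rot: [3.142, 0.0, 0.171]
contact_force: [1.9, 0.9, 1.3]
opening: 0.002
```

>>> drive_tool(
  targets=[0,0,-0.0007,0,0,0,0,0,0,-0.0014,0,0,0,0,0,0,-0.0021,0,0,0,0,0,0,-0.0028,0,0,0,0,0,0,-0.0035,0,0,0,0,0,0,-0.0042,0,0,0,0,0,0,-0.0049,0,0,0,0,0,0,-0.0056,0,0,0,0,0,0,-0.0063,0,0,0,0,0,0,-0.007,0,0,0,0,0,0,-0.0077,0,0,0,0,0,0,-0.0084,0,0,0,0],
)

```text
clock: 12.38
eef_pos: [457.4, 265.5, 248.7]
tcp_rot: [3.142, 0.0, 0.171]
contact_force: [2.4, -0.5, 1.1]
opening: -0.001
```

>>> drive_tool(
  targets=[0,0,-0.0007,0,0,0,0,0,0,-0.0014,0,0,0,0,0,0,-0.0021,0,0,0,0,0,0,-0.0028,0,0,0,0,0,0,-0.0035,0,0,0,0,0,0,-0.0042,0,0,0,0,0,0,-0.0049,0,0,0,0,0,0,-0.0056,0,0,0,0,0,0,-0.0063,0,0,0,0,0,0,-0.007,0,0,0,0,0,0,-0.0077,0,0,0,0,0,0,-0.0084,0,0,0,0],
)

```text
clock: 13.38
eef_pos: [457.4, 265.5, 257.2]
tcp_rot: [-3.142, -0.0, 0.171]
contact_force: [-0.1, 0.6, -0.3]
opening: 0.002
```

Contact force has dropped to zero. I'll rise well clear, back off toward the robot, and check.

>>> drive_tool(
  targets=[0,0,-0.005,0,0,0,0,0,0,-0.02,0,0,0,0,0,0,-0.04,0,0,0,0,0,0,-0.06,0,0,0,0,0,0,-0.08,0,0,0,0,0,0,-0.1,0,0,0,0,-0.02,0.01,-0.12,0,0,0,0,-0.04,0.03,-0.13,0,0,0,0,-0.06,0.06,-0.13,0,0,0,0,-0.07,0.09,-0.13,0,0,0,0,-0.08,0.11,-0.13,0,0,0,0,-0.08,0.12,-0.13,0,0,0,0],
)

```text
clock: 14.38
eef_pos: [397.5, 131.5, 387.6]
tcp_rot: [3.141, -0.0, 0.17]
contact_force: [1.1, 0.2, -0.3]
opening: 0.003
```

>>> drive_tool(
  targets=[0,0.03,0,0,0,0,0,0,0.06,0,0,0,0,0,0,0.1,0,0,0,0,0,0,0.14,0,0,0,0,0,0,0.17,0,0,0,0,0,0,0.18,0,0,0,0,0,0,0.18,0,0,0,0,0],
)

```text
clock: 14.97
eef_pos: [430.3, -45.5, 387.2]
tcp_rot: [3.141, -0.0, 0.167]
contact_force: [-0.4, 0.7, -0.8]
opening: 0.002
```

Run:
```python
from h import *
snap('side','s3');snap('top','t3');s=sense();print(s['clock'],s['eef_pos'],s['contact_force'])
a=cv2.resize(cv2.imread('pics/s3.png')[270:400,200:400],None,fx=2.5,fy=2.5,interpolation=cv2.INTER_CUBIC)
a0=cv2.resize(cv2.imread('pics/side0.png')[270:400,200:400],None,fx=1.5,fy=1.5,interpolation=cv2.INTER_CUBIC)
b=cv2.resize(cv2.imread('pics/t3.png')[170:330,160:310],None,fx=2,fy=3,interpolation=cv2.INTER_CUBIC)
c=np.zeros((600,800,3),np.uint8);c[:325,:500]=a;c[330:525,:300]=a0;c[:480,500:]=b
cv2.imwrite('pics/f.png',c)
```

```text
15.0667 [429.76196168 -43.40352853 387.05792887] [0.41827791 0.90047725 0.2890671 ]
```

View pics/f.png

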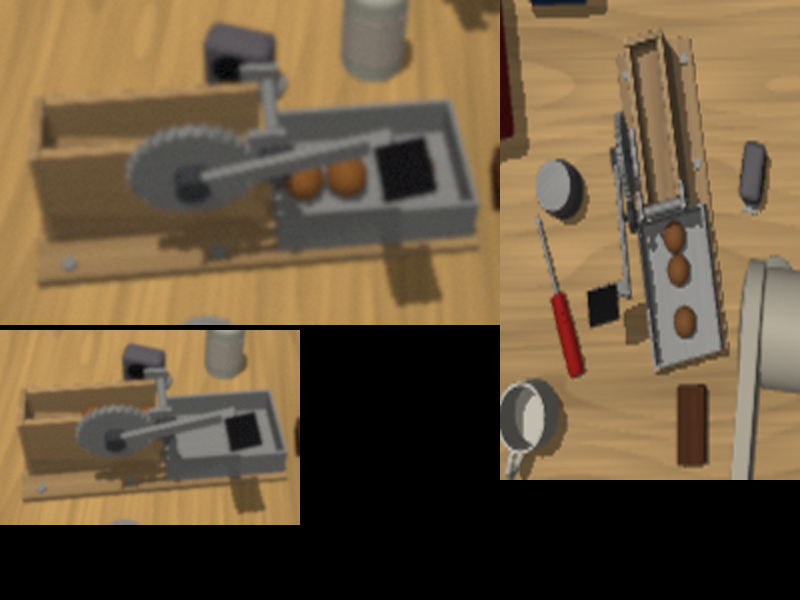

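All three balls are in the tray, at (674,238), (678,270) and (685,322). The lid hangs shut, the paddle is back at its starting place, and the bystanders are where they were.

>>> drive_tool(
  targets=[0,0,0,0,0,0,0,0,0,0,0,0,0,0,0,0,0,0,0,0,0],
)

```text
clock: 15.32
eef_pos: [429.5, -42.7, 387.1]
tcp_rot: [-3.141, -0.0, 0.173]
contact_force: [-0.3, 0.1, 0.3]
opening: 0.003
```

Run:
```python
from h import *
s=np.load('pics/side0.npz')['color'].astype(int);snap('side','s4');t=cv2.imread('pics/s4.png').astype(int)
x=slice(325,352),slice(348,376)
print('paddle dark centroid before/after',[np.argwhere(i[x].sum(2)<110).mean(0) for i in (s,t)])
print(sense()['clock'],abs(sense()['qvel']).max());print(sign_off())
```

```text
paddle dark centroid before/after [array([12.3962766 , 13.64893617]), array([12.45406824, 13.65879265])]
15.3667 0.0074777768591048335
the job is handed in; nothing more can be done
None
```

The job is done and handed in at 15.4 s. I pressed the paddle to its stop with the shut fingertips, where the force rose from about 5 N to 21 N. I held it there for about 1.5 s until all three balls had left the chute. Then I eased it up over about 6 s, slowest at the end, until the contact force was gone, and moved the arm clear.

**Last checks:** The top view shows three balls in the tray, an empty chute and the lid hanging shut. The paddle is within 0.1 pixel of its starting place in the side image, and the neighbouring things in those views look unmoved. No check failed. Two readings disagreed slightly: the first two-view estimate put the paddle at 168 mm against the text's 175 mm. While I held the lever down, one ball was hidden from each camera, so the count of three came from combining both views.

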